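# Tug test of a glued lid grip

## Robot

A 6-joint arm with a two-finger parallel gripper is mounted at the origin on the work surface. World frame = base frame: x ahead of the robot, y to its left, z up, the work surface at z = 0. Lengths are in m, angles in rad, forces in N, time in s.
With the tool pointing down it reaches from about 0.425 to 0.95 m from the base axis. Payload 3.5 kg.
Tool frame: the origin (TCP) lies on the centre line of the jaws, within the pads' length; the fingertips stand 19 mm ahead of it and the grasp point (between the pads) is the TCP; z points along the fingers, y is the line along which they close (so a half turn about z gives the same grasp; the last joint's range is limited). The gripper opens to 85 mm and grips with 20 to 120 N. Pads are 22 mm wide; open, the fingers measure 114 mm over their backs; the gripper's body (76 mm by 85 mm) begins 54 mm behind the grasp point. The pads swing forward as they close: fully open they stand 13 mm farther back than shut.
Start: joints at [-0.15, 0.286, 1.577, -0, 1.279, -0.15], TCP at [0.675, 0, 0.25] pointing down, gripper open.
Joint ranges: [-2.77, 2.77], [-0.9, 2.22], [0.21, 2.48], [-1.53, 4.67], [0.24, 2.81], [-2.84, 2.84]. Speed limits (rad/s): [2.79, 2.79, 3.14, 3.14, 3.14, 3.14].

## Interface

Orientations are given as a unit quaternion [x, y, z, w].
In Python, from plant import status, cams, ctrl gives the robot as it stands.
- The arm moves only by the shell command python3 -m inch 'ROWS' [FORCE]. ROWS is JSON, a list of rows, each a list of 3 entries, a list of its own where there are three numbers: the opening, from -1 (shut) to 1 (fully open), then the shift along the tool's x, y, z in cm, then the turn about the tool's z in rad. In form: [[jaw, [dx, dy, dz], twist], ...]. A call has 1 to 20 rows; each row is the pose to reach, as a shift and turn from the pose commanded when the call began, along the tool's axes at that moment; what a row does not reach only later rows make up. A row lasts 1/10 s, in which the tool goes at most 50 mm and 8.59 degrees, less where a joint would pass 70% of its speed; a pose out of reach is approached as far as the arm can. A call with a gripper value outside its range is refused whole. The fingers move at their own pace and stop on an object; FORCE is the grip in N (left out, the last holds). Time passes only in rows, so rows that repeat a pose let the fingers close. It gives the time, the measured TCP pose, the force and the opening at its end, in the units of the state.
- status.get_state(): the state, without advancing time (a new reading comes with each control period).
- cams.read_camera(name): name is "scene" or "side" or "wrist"; returns the picture (480x640x3 uint8, blue, green, red); there is no depth.
- cams.calibration(name): a dict with "camera_matrix" (3x3 intrinsics, pixels), "k1" (the pictures are not rectified: a ray, as slopes to the right and down, at radius r is drawn at 1 + k1 r^2 times it, then the intrinsics apply), "cam_to_world" (4x4, takes a point from camera to world coordinates); the wrist camera has in their place "mount" (4x4, takes a point from camera to tool coordinates, whose origin is the TCP and whose axes are the flange's). Camera axes: x right, y down, z forward; pixel columns grow to the right and rows downward; lengths in m; the calibration is good to about 2 mm. A picture is of the moment at which its call begins: read the wrist's pose just before it. calibration takes no time and is no camera call.
- ctrl.sign_off(): hands the job in, once; it reports no verdict.
The state is a dict: "time": time; "qpos": joint angles; "dq": joint speeds; "joint_efforts": joint torques, N m; "eef_pos": TCP position; "tcp_rot": TCP orientation; "contact_force": force on the tool from outside, world axes, zero at the start; "wrist_torque": the same for the moment, N m; "opening": opening from 0.0 (shut) to 1.0 (fully open).
Only numpy, scipy, OpenCV 4.12 (cv2) and the standard library are available. Lean on these libraries where they do the work, as an engineer would, in place of code of your own. Each camera call takes 0.05 s, during which the arm holds its last target. There are 200 camera calls.

## Task

Two tea canisters are bolted to the trolley top, and the bar-shaped wooden grip has just been glued back onto the lid of one of them. Prove the glue: take that bar and pull it straight up with about 10 N, keep that pull on for about two seconds and never go beyond 15 N, then, still holding it, ease the lid slowly (over a second or so) back down to its rest before letting go, so that it does not snap back. Leave the round-knobbed canister, the flask and the mug alone.

Things in the scene. Friction and masses are not known exactly. Their poses are not given: they have to be found in the camera images.
- bar_grip_center (a point): Centre of the bar-shaped wooden grip, an upright-sided block 70 mm long (own x axis), 16 mm wide (own y) and 40 mm tall (own z, up), glued on the middle of a grey silicone lid. Pinch it across its 16 mm width. The flat top of the lid lies 20 mm below this point (98 mm above the trolley top); the bar's top is 20 mm above it. The canister below is 123 mm across over its lid, of bare metal and bolted down. Bar and lid centre rise and sink together.
- bar_grip (a joint): How far the springy, pleated centre of the bar's lid has been pulled straight up, in m; 0 at rest, stop at 0.040. It springs back down: about 0.6 N starts it, then 0.65 N for each mm, so 10 N raises it by 14.5 mm and 15 N by 22 mm.
- knob_grip_center (a point): Centre of the round wooden knob (36 mm diameter, 40 mm tall) on the lid of the other canister, otherwise the same size and make, also bolted down; to be left alone. Which canister stands to the left and which to the right varies.
- knob_grip (a joint): The same lift, in m, of the round knob's lid; 0 at rest. Must stay there.
- flask: Push-button vacuum flask of maroon plastic with a black top, standing loose: 92 mm diameter, 235 mm tall, with a handle on its own +x side reaching 85 mm from its axis; origin at the centre of its underside.
- mug: White ceramic mug standing loose: 82 mm diameter, 92 mm tall, handle on its own +y side; origin at the centre of its underside.
Not all that is in view belongs to the job. What is shaped like the part that bears bar_grip_center but blue or red is not meant. Leave any red look-alike of the part that bears knob_grip_center alone.

How it is judged:
On the way, in this order (a step that is already met when the one before it is completed fails the run):
1. the bar is held pulled up with 7 to 14 N (lid raised 10 to 20.5 mm) for 1.6 s (value of joint bar_grip between 0.01 and 0.0205 m), for 1.6 s.
2. the lid is then let down slowly, not left to snap back (0.1 s or more on the way from 6 mm to 1 mm) (value of joint bar_grip between 0.001 and 0.006 m), for 0.1 s.
At the end, for the whole second after the job is handed in: After the pull, the bar's lid is back at rest (raised less than 2 mm, still) and so is the knob's lid; flask and mug stand upright (within 10 degrees) within 20 mm of where they were (value of joint each of bar_grip, knob_grip below 0.002 m and velocity of joint bar_grip below 0.02 m/s and distance of each of flask, mug from where it was at the start of the episode below 0.02 m and angle between each of flask, mug's own z axis and vertical below 0.17 rad); the robot touches nothing.
It fails at once if the bar is pulled with more than 15 N (lid raised over 22.2 mm) (value of joint bar_grip above 0.0222 m).
It fails at once if the round knob's lid is pulled (over 4 mm) (value of joint knob_grip above 0.004 m).
It fails at once if the flask is shifted over 20 mm or tipped over 15 degrees (distance of flask from where it was at the start of the episode above 0.02 m or angle between flask's own z axis and vertical above 0.25 rad).
It fails at once if the mug is shifted over 20 mm or tipped over 15 degrees (distance of mug from where it was at the start of the episode above 0.02 m or angle between mug's own z axis and vertical above 0.25 rad).
It also fails if it takes over 38 s, if anything falls off the work surface, if the arm or the gripper's body presses on something with over 40 N, if the wrist force passes 120 N, or if a joint passes its speed limit or range.

## Working session

There is one attempt and no reset: what is moved stays moved. The work goes in short steps, Python scripts to look and compute and a shell command to move; the robot and the scene stay as the last step left them, time stands still between calls to the robot, and variables do not carry over. Pictures are saved under pics/ and viewed, on a budget of 10 in all, crops included, one or two more only if the job needs it, and the job is handed in when it is done.

```bash
mkdir -p pics; python3 - <<'E'
from plant import status,cams
import cv2,numpy as np
s=status.get_state();print({k:np.round(v,3).tolist() for k,v in s.items()})
for n in ("scene","side","wrist"):
    im=cams.read_camera(n);cv2.imwrite(f"pics/{n}0.png",im)
    c=cams.calibration(n);print(n,{k:np.round(v,3).tolist() for k,v in c.items()})
E
```

```text
{'time': 0.0, 'qpos': [-0.15, 0.287, 1.578, -0.0, 1.279, -0.15], 'dq': [0.001, 0.0, -0.0, -0.002, 0.002, 0.0], 'joint_efforts': [-0.0, -40.598, -29.263, -0.0, 0.006, 0.0], 'eef_pos': [0.674, 0.0, 0.249], 'tcp_rot': [0.707, 0.707, -0.001, -0.001], 'contact_force': [-1.024, 0.651, -0.153], 'wrist_torque': [-0.056, -0.004, -0.02], 'opening': 1.003}
scene {'camera_matrix': [[471.234, 0.0, 322.74], [0.0, 471.234, 240.66], [0.0, 0.0, 1.0]], 'k1': -0.109, 'cam_to_world': [[-0.772, 0.528, -0.353, 1.049], [0.635, 0.633, -0.443, 0.496], [-0.011, -0.566, -0.824, 1.011], [0.0, 0.0, 0.0, 1.0]]}
side {'camera_matrix': [[615.577, 0.0, 320.181], [0.0, 615.577, 237.48], [0.0, 0.0, 1.0]], 'k1': 0.025, 'cam_to_world': [[0.96, -0.213, 0.18, 0.377], [-0.279, -0.694, 0.664, -0.987], [-0.016, -0.688, -0.726, 1.147], [0.0, 0.0, 0.0, 1.0]]}
wrist {'camera_matrix': [[429.693, 0.0, 319.193], [0.0, 429.693, 244.637], [0.0, 0.0, 1.0]], 'k1': -0.054, 'mount': [[0.0, -0.964, -0.265, 0.068], [1.0, 0.0, -0.001, -0.001], [0.001, -0.265, 0.964, -0.124], [0.0, 0.0, 0.0, 1.0]]}
```

View pics/scene0.png

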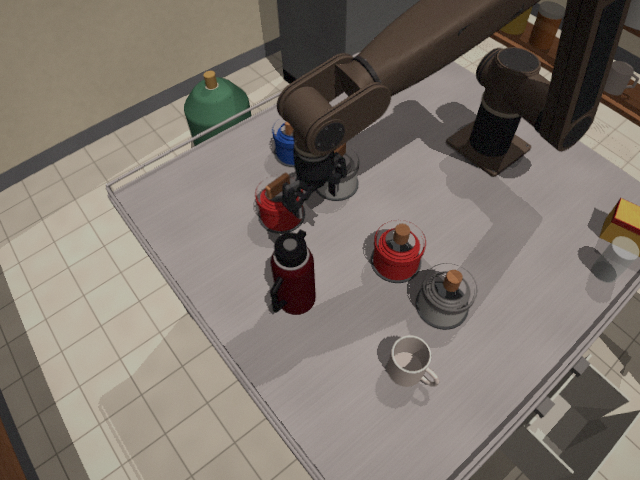

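View pics/side0.png

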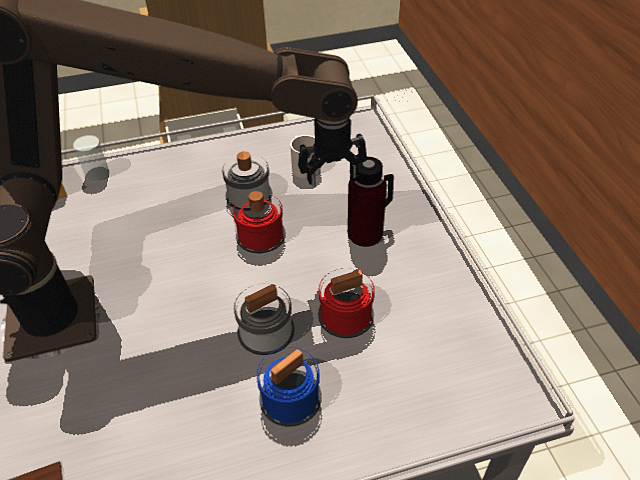

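View pics/wrist0.png

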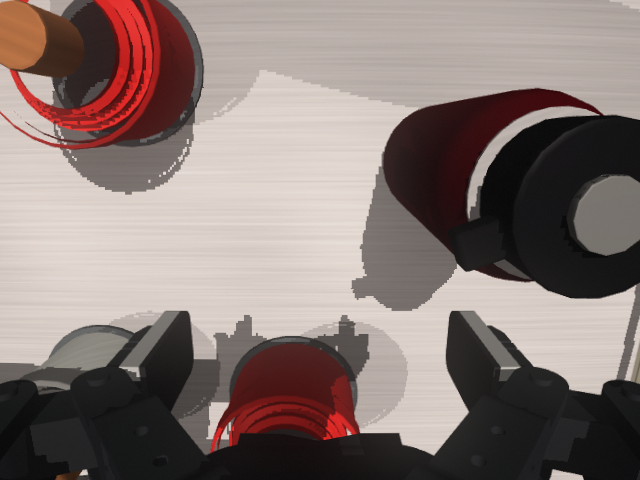

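The scene view shows the flask at (295,275), the mug at (410,360) and the grey knob at (445,298).
- **Bar-shaped candidates in the side view:** grey-lidded at (262,298), red at (346,283), blue at (288,366). The grey one fits, since blue and red are excluded.
- **Round-knob canisters in the side view:** grey at (245,160) and red at (257,203). Both stay untouched.

I'll measure them and confirm the grey one in a crop.

```bash
cat > h.py <<'E'
import numpy as np,cv2
from plant import status,cams
from scipy.spatial.transform import Rotation as R
def pose():
    s=status.get_state();T=np.eye(4);T[:3,:3]=R.from_quat(s["tcp_rot"]).as_matrix();T[:3,3]=s["eef_pos"];return T
def ctw(name,tool=None):
    c=cams.calibration(name);return np.array(c["cam_to_world"]) if name!="wrist" else tool@np.array(c["mount"])
def ray2plane(name,px,z,tool=None):
    c=cams.calibration(name);K=np.array(c["camera_matrix"]);T=ctw(name,tool)
    u=cv2.undistortPoints(np.array(px,float).reshape(-1,1,2),K,np.array([c["k1"],0,0,0.]))[:,0]
    d=np.c_[u,np.ones(len(u))]@T[:3,:3].T;o=T[:3,3]
    return o+d*((z-o[2])/d[:,2])[:,None]
def wood(im):
    h=cv2.cvtColor(im,cv2.COLOR_BGR2HSV)
    return cv2.inRange(h,(6,90,60),(16,215,255))
E
python3 - <<'E'
from h import *
im=cv2.imread("pics/side0.png");m=wood(im)[:, :400].copy();m[:, :200]=0
cs,_=cv2.findContours(m,0,2)
for c in cs:
    if cv2.contourArea(c)<60: continue
    r=cv2.minAreaRect(c);M=cv2.moments(c);p=(M["m10"]/M["m00"],M["m01"]/M["m00"])
    print(np.round(p,1),np.round(r[1],1),round(r[2],1),np.round(ray2plane("side",[p],.118),3)[0], np.round(cv2.approxPolyDP(c,2,True)[:,0].tolist()).tolist())
for p,z in (((366,240),0),((370,165),.235),((305,180),0)): print(np.round(ray2plane("side",[p],z),3))
cv2.imwrite("pics/crop1.png",cv2.resize(im[260:420,220:400],None,fx=4,fy=4,interpolation=2)[:600])
E
```

```text
[286.1 366. ] [15.8 40.9] 51.8 [ 0.475 -0.354  0.118] [[302, 352], [296, 349], [271, 369], [272, 380], [275, 383], [302, 362]]
[260.2 297.7] [15.7 34.9] 63.4 [ 0.462 -0.177  0.118] [[273, 284], [245, 297], [249, 312], [260, 307], [266, 300], [276, 299]]
[346.1 281.5] [15.8 34.8] 71.6 [ 0.649 -0.188  0.118] [[361, 271], [332, 278], [333, 293], [360, 285]]
[255.7 200.7] [20. 14.] 90.0 [0.516 0.119 0.118] [[253, 191], [248, 195], [254, 201], [250, 207], [253, 211], [259, 211], [262, 204], [258, 200], [262, 193]]
[243.4 159.8] [19. 12.] 90.0 [0.518 0.282 0.118] [[242, 151], [237, 157], [246, 160], [239, 161], [238, 164], [241, 170], [246, 170], [249, 153]]
[262.7 121. ] [ 6.7 40.6] 79.5 [0.604 0.434 0.118] [[282, 115], [242, 122], [248, 127], [282, 120]]
[236.4 105. ] [79.2 19.3] 5.6 [0.548 0.533 0.118] [[200, 94], [201, 112], [204, 109], [205, 112], [208, 111], [206, 109], [224, 109], [233, 105], [238, 108], [242, 117], [278, 110], [266, 100], [239, 100]]
[316.6  72.1] [34. 78.] 90.0 [0.817 0.631 0.118] [[273, 86], [286, 78], [296, 78], [351, 88], [344, 66], [333, 60], [320, 64], [315, 70], [314, 77], [298, 76], [293, 54], [282, 56], [282, 77], [285, 77], [279, 78]]
[307.4  52.9] [68.7  5.7] 7.5 [0.82  0.749 0.118] [[276, 51], [293, 51], [344, 61], [334, 55], [320, 55], [289, 48]]
[235.2  33.1] [72. 76.] 90.0 [0.623 0.945 0.118] [[200, 0], [200, 54], [203, 57], [233, 63], [235, 61], [236, 64], [246, 64], [249, 67], [266, 67], [275, 72], [275, 54], [263, 33], [265, 32], [262, 22], [262, 0]]
[[0.771 0.019 0.   ]]
[[0.776 0.033 0.235]]
[[0.683 0.288 0.   ]]
```

View pics/crop1.png

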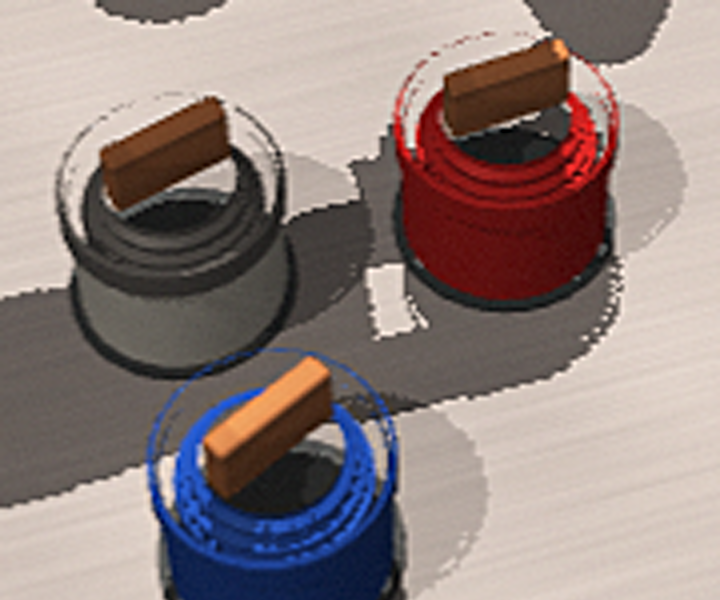

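The crop confirms it: the grey-lidded bar is at crop (165,150), which is side pixel (261,298). The red and blue look-alikes are distinct. It comes out at about (0.46, -0.18), reach 0.495. Next I need its yaw.

```bash
python3 - <<'E'
from h import *
for px,z in (([(245,297),(274,284)],.138),([(249,312),(277,299)],.098)):
    P=ray2plane("side",px,z);d=P[1]-P[0];print(np.round(P,3).tolist(),np.linalg.norm(d),np.degrees(np.arctan2(d[1],d[0])),P.mean(0))
E
```

```text
[[0.431, -0.182, 0.138], [0.496, -0.166, 0.138]] 0.0674523986591205 13.881193603317326 [ 0.46356144 -0.17388158  0.138     ]
[[0.433, -0.192, 0.098], [0.498, -0.175, 0.098]] 0.06661261888371088 14.212793484524731 [ 0.46544981 -0.18363654  0.098     ]
```

```bash
python3 -m inch '[[1,[-3,-3.5,0],0.13],[1,[-6,-7,0],0.26],[1,[-9,-10.5,0],0.39],[1,[-12,-14,0],0.52],[1,[-15,-17.5,0],0.66],[1,[-17.5,-21,0],0.79],[1,[-17.5,-21,0],0.92],[1,[-17.5,-21,0],1.06],[1,[-17.5,-21,0],1.2],[1,[-17.5,-21,0],1.326],[1,[-17.5,-21,0],1.326],[1,[-17.5,-21,0],1.326],[1,[-17.5,-21,0],1.326]]' 40
python3 - <<'E'
from h import *
T=pose();im=cams.read_camera("wrist");cv2.imwrite("pics/w1.png",im);np.save("T1.npy",T);print(np.round(T,3).tolist(),np.round(status.get_state()["contact_force"],2))
E
```

```text
time: 1.45
eef_pos: [0.4649, -0.1749, 0.2502]
tcp_rot: [0.992, 0.123, -0.0, -0.0]
contact_force: [0.2, 0.2, -0.2]
opening: 1.003
[[0.97, 0.244, -0.0, 0.465], [0.244, -0.97, 0.0, -0.175], [-0.0, -0.0, -1.0, 0.25], [0.0, 0.0, 0.0, 1.0]] [-0.01  0.43 -0.61]
```

View pics/w1.png

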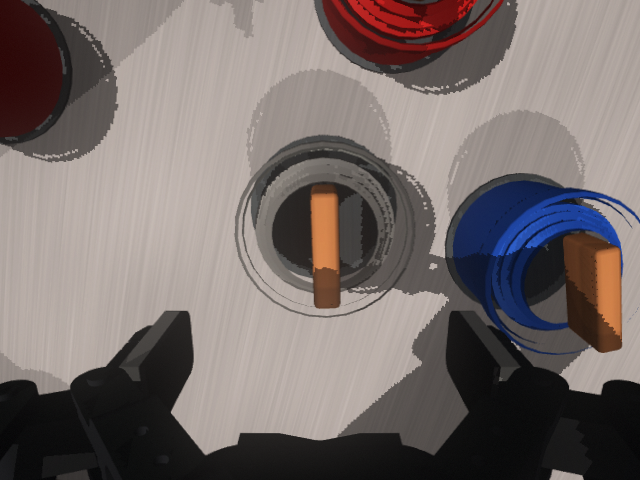

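The wrist view shows the grey-lidded bar centred near (326,246). It measures about 25 × 123 px, nearly vertical in the image. The blue canister sits to the right at (540,260), clear of the fingers.

```bash
python3 - <<'E'
from h import *
T=np.load("T1.npy");im=cv2.imread("pics/w1.png")
h=cv2.cvtColor(im,cv2.COLOR_BGR2HSV);m=cv2.inRange(h,(5,90,40),(18,255,255));m[:, :290]=0;m[:,360:]=0;m[:170]=0;m[320:]=0
m=cv2.morphologyEx(m,cv2.MORPH_OPEN,np.ones((5,5)))
c=max(cv2.findContours(m,0,2)[0],key=cv2.contourArea)
P=ray2plane("wrist",c[:,0],.138,T)[:,:2]
r=cv2.minAreaRect((P*1000).astype(np.float32));print("mm",r)
# edges per row
for v in (195,220,245,270,295):
    x=np.where(m[v])[0];q=ray2plane("wrist",[(x.min(),v),(x.max()+1,v)],.138,T)
    q=(np.c_[q,np.ones(2)]@np.linalg.inv(T).T)[:,:3]*1000;print(v,x.min(),x.max(),np.round(q[:,:2],1).tolist(),np.round(q[:,1].mean(),1))
E
```

```text
mm ((465.129150390625, -177.21214294433594), (73.10649108886719, 16.06993865966797), 15.809815406799316)
195 310 337 [[30.1, -6.0], [30.1, 9.4]] 1.7
220 310 338 [[16.0, -6.1], [16.0, 10.1]] 2.0
245 311 338 [[1.5, -5.6], [1.5, 10.3]] 2.4
270 312 339 [[-13.6, -5.1], [-13.6, 11.1]] 3.0
295 314 339 [[-29.1, -4.0], [-29.1, 11.3]] 3.6
```

Size check is good: 16 mm wide and 73 mm long. The bar is 2.3 mm off in tool +y and 0.03 rad in twist. I'll correct that and descend to TCP z of about 0.132.

```bash
python3 -m inch '[[1,[0,0.22,1.5],-0.032],[1,[0,0.22,3.5],-0.032],[1,[0,0.22,5.5],-0.032],[1,[0,0.22,7.5],-0.032],[1,[0,0.22,9],-0.032],[1,[0,0.22,10],-0.032],[1,[0,0.22,11],-0.032],[1,[0,0.22,11.8],-0.032],[1,[0,0.22,11.8],-0.032],[1,[0,0.22,11.8],-0.032]]' 40
python3 - <<'E'
from h import *
im=cams.read_camera("wrist");cv2.imwrite("pics/w2.png",im)
E
```

```text
time: 2.5
eef_pos: [0.4658, -0.1772, 0.1326]
tcp_rot: [0.99, 0.138, 0.0, 0.0]
contact_force: [0.7, 0.0, 0.4]
opening: 1.002
```

View pics/w2.png

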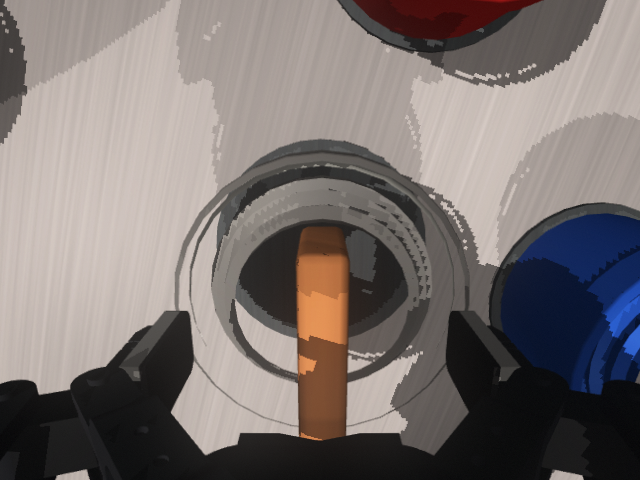

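The bar (col 297–348, centre 322) lies between the pads (192 and 448, middle 320) and parallel to them. Close gently.

```bash
python3 -m inch '[[-1,[0,0,0],0],[-1,[0,0,0],0],[-1,[0,0,0],0],[-1,[0,0,0],0],[-1,[0,0,0],0],[-1,[0,0,0],0],[-1,[0,0,0],0],[-1,[0,0,0],0],[-1,[0,0,0],0],[-1,[0,0,0],0]]' 50
python3 -c "
from plant import status
s=status.get_state();print(s['contact_force'],s['wrist_torque'],s['eef_pos'])"
```

```text
time: 3.55
eef_pos: [0.4659, -0.178, 0.1327]
tcp_rot: [0.99, 0.138, 0.0, 0.001]
contact_force: [-0.1, -5.4, 0.5]
opening: 0.178
[-0.11462733 -5.43525235  0.54160652] [-0.70278964  0.04393398  0.05036231] [ 0.46585594 -0.17800752  0.13272269]
```

Gripped: opening 0.178 is about 15 mm. There is a side force of -5 N in y, so the grip is about 1 mm off. I'll ease that sideways and start lifting in small steps.

```bash
python3 -m inch '[[-1,[0,0.05,0],0],[-1,[0,0.1,0],0],[-1,[0,0.1,-0.1],0],[-1,[0,0.1,-0.2],0],[-1,[0,0.1,-0.3],0],[-1,[0,0.1,-0.4],0],[-1,[0,0.1,-0.5],0],[-1,[0,0.1,-0.6],0],[-1,[0,0.1,-0.7],0],[-1,[0,0.1,-0.7],0],[-1,[0,0.1,-0.7],0]]'
python3 -c "
from plant import status
s=status.get_state();print(s['contact_force'],s['eef_pos'])"
```

```text
time: 4.65
eef_pos: [0.4658, -0.1781, 0.1389]
tcp_rot: [0.99, 0.138, 0.0, 0.0]
contact_force: [3.4, -5.4, -4.5]
opening: 0.173
[ 3.40070599 -5.36079257 -4.53631089] [ 0.46580435 -0.17807629  0.13890595]
```

The lid is up 6.2 mm and Fz is about -4.5 to -5 N, which matches the spring. Continue to about 14.3 mm and hold.

```bash
python3 -m inch '[[-1,[0,0,-0.1],0],[-1,[0,0,-0.2],0],[-1,[0,0,-0.3],0],[-1,[0,0,-0.4],0],[-1,[0,0,-0.5],0],[-1,[0,0,-0.6],0],[-1,[0,0,-0.7],0],[-1,[0,0,-0.8],0],[-1,[0,0,-0.8],0],[-1,[0,0,-0.8],0]]'
python3 -c "
from h import *
s=status.get_state();print(s['contact_force'],s['eef_pos'])
cv2.imwrite('pics/s3.png',cv2.resize(cams.read_camera('side')[220:370,180:380],None,fx=4,fy=4))"
```

```text
time: 5.65
eef_pos: [0.4658, -0.1781, 0.1459]
tcp_rot: [0.99, 0.138, 0.0, 0.0]
contact_force: [3.9, -5.4, -9.6]
opening: 0.178
[ 3.86769423 -5.43561926 -9.55198388] [ 0.46576698 -0.17806078  0.14594525]
```

View pics/s3.png

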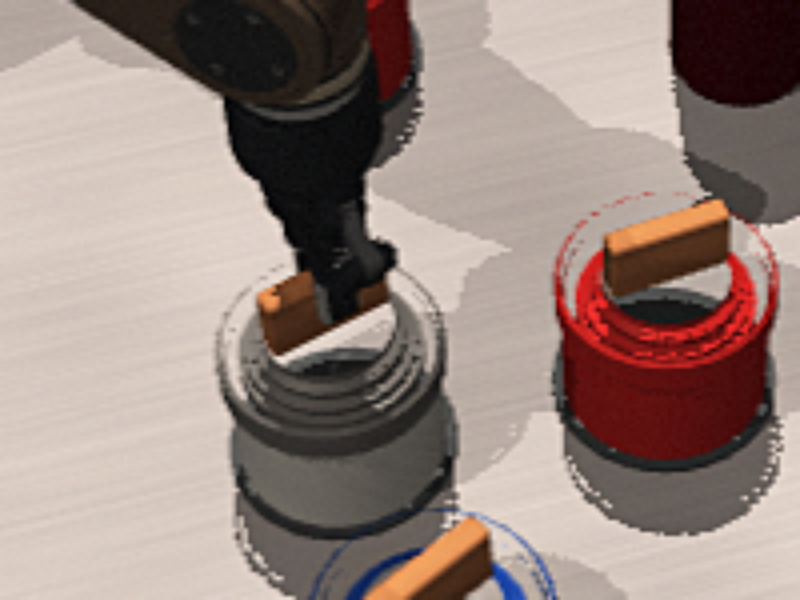

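The bar is gripped in the pads near (345,290) and the lid pleats are drawn up. Rise is 13.2 mm at 9.6 N, consistent with the spring and within the window. Hold for 2 s.

```bash
python3 -m inch '[[-1,[0,0,0],0],[-1,[0,0,0],0],[-1,[0,0,0],0],[-1,[0,0,0],0],[-1,[0,0,0],0],[-1,[0,0,0],0],[-1,[0,0,0],0],[-1,[0,0,0],0],[-1,[0,0,0],0],[-1,[0,0,0],0],[-1,[0,0,0],0],[-1,[0,0,0],0],[-1,[0,0,0],0],[-1,[0,0,0],0],[-1,[0,0,0],0],[-1,[0,0,0],0],[-1,[0,0,0],0],[-1,[0,0,0],0],[-1,[0,0,0],0],[-1,[0,0,0],0]]'
```

```text
time: 7.7
eef_pos: [0.4658, -0.1781, 0.1459]
tcp_rot: [0.99, 0.138, 0.0, 0.0]
contact_force: [4.6, -5.8, -8.6]
opening: 0.172
```

Held steady for over 2 s. Now ease it down at 10 mm/s.

```bash
python3 -m inch '[[-1,[0,0,0.1],0],[-1,[0,0,0.2],0],[-1,[0,0,0.3],0],[-1,[0,0,0.4],0],[-1,[0,0,0.5],0],[-1,[0,0,0.6],0],[-1,[0,0,0.7],0],[-1,[0,0,0.8],0],[-1,[0,0,0.9],0],[-1,[0,0,1.0],0],[-1,[0,0,1.1],0],[-1,[0,0,1.2],0],[-1,[0,0,1.3],0],[-1,[0,0,1.4],0],[-1,[0,0,1.5],0],[-1,[0,0,1.5],0],[-1,[0,0,1.5],0],[-1,[0,0,1.5],0]]'
```

```text
time: 9.5
eef_pos: [0.4659, -0.1781, 0.1327]
tcp_rot: [0.99, 0.138, 0.0, 0.0]
contact_force: [-0.7, -3.3, 1.5]
opening: 0.173
```

Back at z = 0.1327, the same as at rest before the pull, with no downward force left. Open, then rise straight up.

```bash
python3 -m inch '[[1,[0,0,0],0],[1,[0,0,0],0],[1,[0,0,0],0],[1,[0,0,0],0],[1,[0,0,0],0],[1,[0,0,0],0],[1,[0,0,0],0],[1,[0,0,0],0],[1,[0,0,-1],0],[1,[0,0,-2.5],0],[1,[0,0,-4.5],0],[1,[0,0,-7],0],[1,[0,0,-9.5],0],[1,[0,0,-11.8],0],[1,[0,0,-11.8],0],[1,[0,0,-11.8],0]]'
python3 - <<'E'
from h import *
T=pose();im=cams.read_camera("wrist")
h=cv2.cvtColor(im,cv2.COLOR_BGR2HSV);m=cv2.inRange(h,(5,90,40),(18,255,255));m[:, :280]=0;m[:,360:]=0;m[:170]=0;m[320:]=0
m=cv2.morphologyEx(m,cv2.MORPH_OPEN,np.ones((5,5)))
c=max(cv2.findContours(m,0,2)[0],key=cv2.contourArea)
print(cv2.minAreaRect((ray2plane("wrist",c[:,0],.138,T)[:,:2]*1000).astype(np.float32)))
im=np.hstack([cams.read_camera(n) for n in("scene","side")])
cv2.imwrite("pics/f.png",cv2.resize(im,(800,300)))
E
```

```text
time: 11.1
eef_pos: [0.4659, -0.1781, 0.251]
tcp_rot: [0.99, 0.138, 0.001, 0.0]
contact_force: [-0.4, 0.5, -0.7]
opening: 1.0
((464.99456787109375, -177.28700256347656), (72.65682220458984, 15.845172882080078), 15.453866958618164)
```

View pics/f.png

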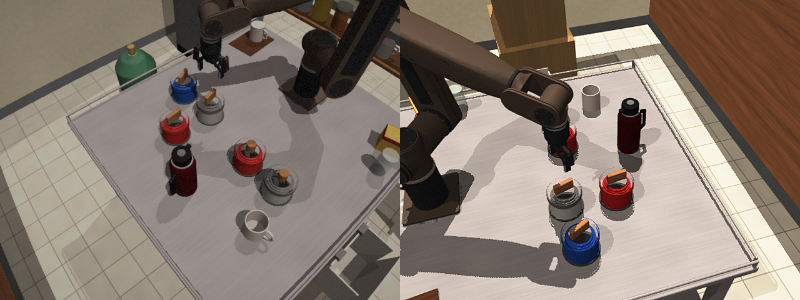

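The final view shows the gripper open and clear of everything. The bar is back with the same apparent size and position as before. The flask at (183,170), the mug at (255,225) and the other canisters are unmoved. Handing in.

```bash
python3 -c "
from plant import ctrl
print(ctrl.sign_off())"
```

```text
the job is handed in; nothing more can be done
None
```

I pinched the bar on the grey-lidded canister and pulled it straight up. The gripper rose 13.2 mm, with 8.6–9.6 N measured (the spring figures give about 9.2 N). I held that for over 2 s and, still gripping, lowered it over about 1.5 s to its rest height. Then I let go, rose clear and handed the job in at about 11 s of the 38 s allowed. The sign-off gives no verdict.

- **Bar and lid:** the wrist camera found the bar within about 0.2 mm and 0.4° of where it was before the pull, at the same apparent size, so the lid is back at rest. The gripper was open and its contact force near zero.
- **Other objects:** the flask, the mug and the other canisters looked unmoved in the last overview. I judged that by eye and did not measure it.
- **Disagreement:** a side force of about 5 N stayed on while I was gripping, and a 1 mm sideways correction did not remove it. It was far below the limits and gone after release.

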